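# Run the clipper's blades clean in the hair catcher

## Task

Clear the hair out of the clipper: push it nose first through the sprung flap of the white hair catcher until it comes up against the end stop inside, then, with the clipper braced there, press the round run button on its tail right in and hold it in for a good second, without forcing it. Leave the clipper lying there flat on the bench with its blades behind the flap and the button let go, and do not shift the guard combs, the jar, the organiser or the neck duster.

Things in the scene. Friction and masses are not known exactly. Their poses are not given: they have to be found in the camera images.
- clipper_center (a point): Centre of the loose silver battery clipper, half-way up, 21 mm above the bench. It lies flat; x points to its nose (the blades), z up. The body, 46 mm wide and 42 mm high, runs from the tail at x = -85 to x = +33 mm; a head 44 wide, 36 high to +65 mm; a steel blade set 42 wide, 20 high to the nose at +85 mm. Mass 0.23 to 0.35 kg, balance point within 10 mm of the centre; slides on the bench at 1 to 3 N.
- clipper_grip (a point): Where the clipper is best gripped, 20 mm behind its centre (towards the tail), half-way up: flat parallel flanks 46 mm apart, clear from 35 mm behind to 30 mm ahead of this point. Axes as the clipper's; close the fingers along y.
- clipper_nose (a point): Middle of the tip of the clipper's blade set, 85 mm ahead of its centre; axes as the clipper's.
- button_face (a point): Middle of the outer face of the round run button, 26 mm across, on the clipper's tail end, 21 mm above the bench, 94 mm behind the clipper's centre. Axes as the clipper's. It stands 9 mm proud of the tail and goes in towards the nose (along +x). It is the only button.
- run_button (a joint): How far the run button is in: 0 = out, 0.006 m = right in. Sprung: it starts to move at 3 N, is right in at 4.3 N, comes out again when let go. The blades run only while it is in. More than 25 N is forcing it.
- catcher_mouth (a point): Middle of the mouth of the hair catcher, 21 mm above the bench; x points level into the catcher, square to the mouth, z up. The mouth is 78 mm wide and 62 mm high, closed by the flap. The end stop inside is clamped somewhere from 50 to 75 mm behind the mouth; where is not told: find it by touch.
- catcher: Hair catcher: a box screwed to the bench, 125 mm deep, 88 mm wide (116 with its 3 mm thick feet), 70 mm high, white sides, clear acrylic roof, no floor (the bench runs on inside). Origin on the bench in the middle of the mouth, x inward. A rubber-faced end stop inside is held by a black knob, 18 mm across, standing 10 mm above the roof; it does not give.
- flap (a joint): Angle of the grey flap, 72 mm wide, 57 mm high, hung along the top of the mouth 6 mm behind it: 0 = hanging shut, positive = swung inward and up (to 1.45 rad). A weak spring shuts it; about 1 N opens it. It rests on top of a clipper that is in the mouth.
- comb0: Grey guard comb, the shortest of four in a row, about 54 mm long, 46 mm wide, 20 mm high, loose. Bystander; origin under its middle.
- comb1: Grey guard comb, about 58 mm long, loose. Bystander.
- comb2: Grey guard comb, about 62 mm long, loose. Bystander.
- comb3: Grey guard comb, the longest, about 66 mm long, loose. Bystander.
- jar: Round glass jar with a metal twist cap, 72 mm across, 66 mm high, loose. Bystander; origin under its middle.
- organiser (a joint): Turn (rad) of the clear acrylic organiser, 135 x 135 mm, that stands with its tools, about 170 mm high in all, on a 204 mm turntable at the right side of the bench. It turns freely when touched. Bystander.
- brush: Round neck duster, 150 mm long, 44 mm across, turned wooden handle and pale bristles, lying loose. Bystander; origin under its middle.

How it is judged:
By the outcome, as a careful person would: the job done as asked, in the order asked, and still so for the second after the job is handed in, with the robot touching nothing.
It also fails if it takes over 53 s, if anything falls off the work surface, if the arm or the gripper's body presses on something with over 40 N, if the wrist force passes 120 N, or if a joint passes its speed limit or range.

## Robot

A 7-joint arm with a two-finger parallel gripper is mounted at the origin on the work surface. World frame = base frame: x ahead of the robot, y to its left, z up, the work surface at z = 0. Lengths are in m, angles in rad, forces in N, time in s.
With the tool pointing down it reaches from about 0.4 to 0.85 m from the base axis. Payload 4.5 kg.
Tool frame: the origin (TCP) lies at the very end of the fingers, on their centre line; the grasp point (between the pads) lies 19 mm behind it; z points along the fingers, y is the direction in which the jaws open and shut (so a half turn about z gives the same grasp; the last joint's range is limited). The gripper opens to 88 mm and grips with 3 to 60 N. Pads are 18 mm wide; open, the fingers measure 123 mm over their backs; the gripper's body (75 mm by 187 mm) begins 45 mm behind the grasp point.
Start: joints at [-1.137, 0.689, -0.195, 1.565, 0.157, 0.902, -0.215], TCP at [0.243, 0.576, 0.239] pointing down, gripper open.
Joint ranges: [-3.01, 3.01], [-0.46, 2.08], [-1.47, 1.51], [0.13, 2.56], [-1, 4.14], [0.04, 2.09], [-2.66, 2.66]. Speed limits (rad/s): [2.57, 2.57, 3.14, 3.14, 3.14, 3.14, 3.14].

## Interface

Orientations are given as a unit quaternion [x, y, z, w].
In Python, from plant import telemetry, imaging, r gives the robot as it stands.
- The arm moves only by the shell command python3 -m creep 'ROWS' [FORCE]. ROWS is JSON, a list of rows, each a list of 5 numbers: the closure in counts, from 0 (fully open) to 255 (shut), then the shift along the tool's x, y, z in m, then the turn about the tool's z in degrees. In form: [[fingers, x, y, z, yaw], ...]. A call has 1 to 10 rows; each row is the pose to reach, as a shift and turn from the pose commanded when the call began, along the tool's axes at that moment; what a row does not reach only later rows make up. A row lasts 1/8 s, in which the tool goes at most 62.5 mm and 10.7 degrees, less where a joint would pass 70% of its speed; a pose out of reach is approached as far as the arm can. A call with a gripper value outside its range is refused whole. The fingers move at their own pace and stop on an object; FORCE is the grip in N (left out, the last holds). Time passes only in rows, so rows that repeat a pose let the fingers close. It gives the time, the measured TCP pose, the force and the opening at its end, in the units of the state.
- telemetry.get_state(): the state, without advancing time (a new reading comes with each control period).
- imaging.snapshot(name): name is "scene" or "top"; returns a dict with "image" (420x560x3 uint8, blue, green, red), "camera_matrix" (3x3 intrinsics, pixels), "R" (3x3) and "t" (3): a world point X has camera coordinates R X + t. Camera axes: x right, y down, z forward; pixel columns grow to the right and rows downward; lengths in m; the calibration is good to about 2 mm. A picture is of the moment at which its call begins. There is no depth.
- r.finish_job(): hands the job in, once; it reports no verdict.
Trained networks look in a picture, given as the dict that the camera call returned (one of the last four; its "shot" number tells which), for a name from the list of things; names that differ only in an ending like _2 or _b are one class to them, and where a whole thing is asked for, a point or a joint stands for the part that bears it (a point fixed in the world has none). Each returns a list of dicts, best first, with "score" (0 to 1); they miss things now and then, are a little off and sometimes report something else, mostly with a low value. They report only what shows in the picture. A call takes as long as a camera call.
- imaging.boxes_of(picture, target): "rect" ([left, top, right, bottom] in pixels, round what is visible of it).
- imaging.trace(picture, target): "pixels" (420x560 bool, what is visible of it) and "rect" ([left, top, right, bottom] in pixels, round what is visible of it).
- imaging.place_of(picture, target): "location" ([row, column] in pixels: a listed point, or the origin of a listed thing).
The state is a dict: "clock": time; "q": joint angles; "qd": joint speeds; "joint_torque": joint torques, N m; "tool_pos": TCP position; "eef_rot": TCP orientation; "contact_force": force on the tool from outside, world axes, zero at the start; "moment": the same for the moment, N m; "opening": opening from 0.0 (shut) to 1.0 (fully open).
Only numpy, scipy, OpenCV 4.12 (cv2) and the standard library are available. Lean on these libraries where they do the work, as an engineer would, in place of code of your own. Each camera call takes 0.05 s, during which the arm holds its last target.

## Working session

There is one attempt and no reset: what is moved stays moved. The work goes in short steps, Python scripts to look and compute and a shell command to move; the robot and the scene stay as the last step left them, time stands still between calls to the robot, and variables do not carry over. Pictures are saved under pics/ and viewed, and the job is handed in when it is done.

```bash
ls; mkdir -p pics; cat > h.py <<'E'
import numpy as np, cv2
from plant import telemetry, imaging, r
def ray(p,row,col,z):
    K=np.array(p["camera_matrix"]);R=np.array(p["R"]);t=np.array(p["t"])
    d=R.T@np.linalg.inv(K)@np.array([col,row,1.0]); c=-R.T@t
    return c+d*(z-c[2])/d[2]
def proj(p,X):
    K=np.array(p["camera_matrix"]);R=np.array(p["R"]);t=np.array(p["t"])
    v=K@(R@np.array(X)+t); return v[:2]/v[2]
E
python3 - <<'E'
from h import *
for n in ("scene","top"):
    p=imaging.snapshot(n); cv2.imwrite(f"pics/a_{n}.png",p["image"])
    R=np.array(p["R"]);print(n,-R.T@np.array(p["t"]),R[2])
    for t,z in (("clipper_center",.021),("clipper_grip",.021),("clipper_nose",.021),("button_face",.021),("catcher_mouth",.021),("catcher",0),("comb0",0),("comb1",0),("comb2",0),("comb3",0),("jar",0),("organiser",0),("brush",0)):
        try:
            for o in imaging.place_of(p,t)[:2]: print(t,round(o["score"],2),np.round(o["location"]),np.round(ray(p,*o["location"],z),4))
        except Exception as e: print(t,e)
s=telemetry.get_state();print(s)
E
```

```text
pics
scene [1.13387197 0.57062876 1.28938463] [-0.37320167 -0.44939507 -0.81164314]
clipper_center 0.87 [194. 274.] [ 0.5168 -0.1977  0.021 ]
clipper_grip 0.83 [195. 273.] [ 0.5211 -0.1984  0.021 ]
clipper_grip 0.38 [292. 409.] [0.439  0.3446 0.021 ]
clipper_nose 0.59 [221. 271.] [ 0.5955 -0.1198  0.021 ]
catcher_mouth 0.81 [284. 327.] [0.6112 0.1689 0.021 ]
catcher 0.91 [290. 327.] [0.615  0.1756 0.    ]
catcher 0.72 [194. 275.] [ 0.5055 -0.2101  0.    ]
comb0 0.86 [318. 374.] [0.5678 0.3296 0.    ]
comb0 0.81 [305. 392.] [ 0.4985  0.3359 -0.    ]
comb1 0.86 [318. 374.] [0.5678 0.3296 0.    ]
comb1 0.81 [305. 392.] [ 0.4985  0.3359 -0.    ]
comb2 0.86 [318. 374.] [0.5678 0.3296 0.    ]
comb2 0.81 [305. 392.] [ 0.4985  0.3359 -0.    ]
comb3 0.86 [318. 374.] [0.5678 0.3296 0.    ]
comb3 0.81 [305. 392.] [ 0.4985  0.3359 -0.    ]
jar 0.73 [250. 270.] [ 0.6613 -0.042   0.    ]
organiser it knows: brush, button_face, catcher, catcher_mouth, clipper_center, clipper_grip, clipper_nose, comb, jar
brush 0.92 [226. 239.] [ 0.6833 -0.1817  0.    ]
top [ 0.39750586 -0.12438502  1.41427236] [ 0.
[... 917 characters left out ...]
.1827  0.    ]
{'clock': 1.3, 'q': array([-1.13718061,  0.68908459, -0.19458338,  1.56534758,  0.15729535,
        0.90252565, -0.21511228]), 'qd': array([-0.00126499, -0.00078484,  0.00111051, -0.00050815,  0.00076858,
        0.00023049,  0.00045167]), 'joint_torque': array([-6.00150161e-04, -5.27497888e+01, -1.26688678e+00, -1.53748280e+01,
       -5.17623278e-02, -5.16977179e-04,  4.55169879e-05]), 'tool_pos': array([0.24326358, 0.57570485, 0.2387392 ]), 'eef_rot': array([1.98578913e-01, 9.80084902e-01, 8.11240699e-06, 5.17394736e-06]), 'contact_force': array([-0.46678789, -0.25164273, -0.65641691]), 'moment': array([-0.00118372, -0.04708509, -0.05342695]), 'opening': 1.0019735572038029}
```

View pics/a_scene.png

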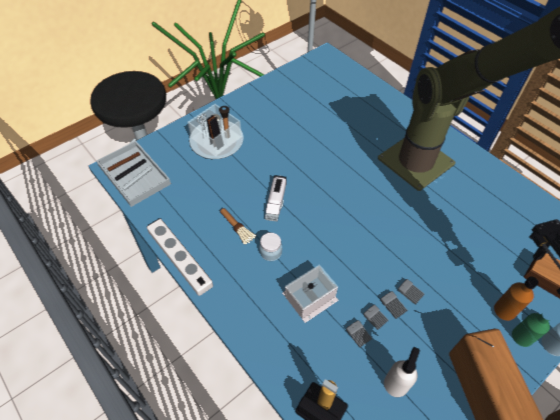

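View pics/a_top.png

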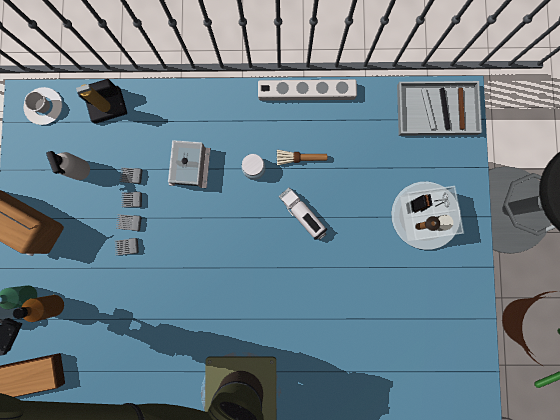

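```bash
python3 - <<'E'
import cv2
a=cv2.imread("pics/a_top.png");cv2.imwrite("pics/a_top_z.png",cv2.resize(a[140:260,110:350],None,fx=3.3,fy=3.3,interpolation=cv2.INTER_CUBIC))
a=cv2.imread("pics/a_scene.png");cv2.imwrite("pics/a_scene_z.png",cv2.resize(a[150:330,180:410],None,fx=3.3,fy=3.3,interpolation=cv2.INTER_CUBIC))
E
```

```text
(no output)
```

View pics/a_top_z.png

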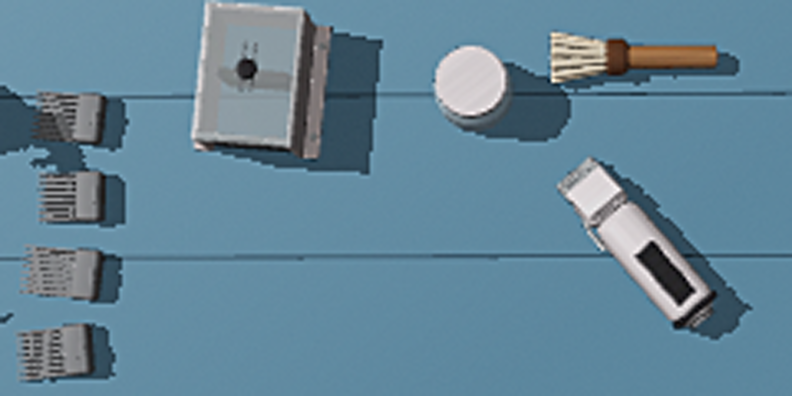

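View pics/a_scene_z.png

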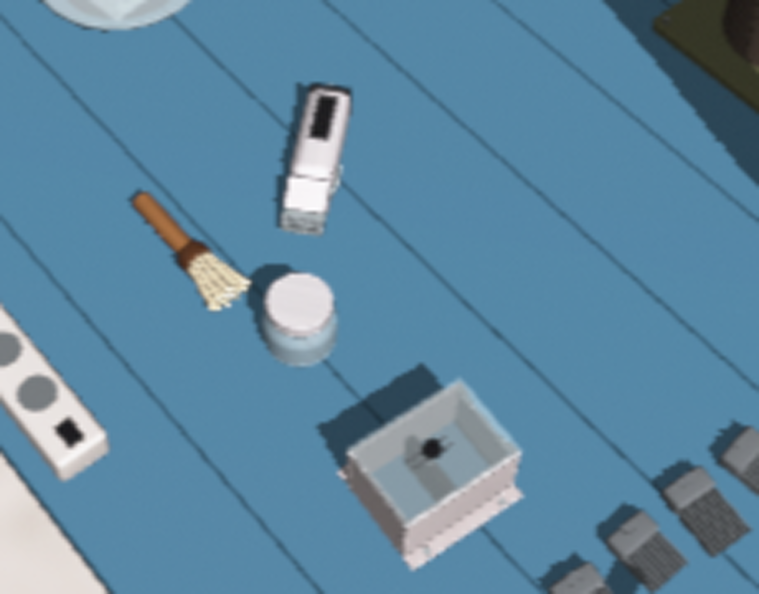

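```bash
cat > fit.py <<'E'
from h import *
from scipy.optimize import minimize
def box(x0,x1,w,z0,z1): return np.array([[x,y,z] for x in(x0,x1) for y in(-w/2,w/2) for z in(z0,z1)])
CLIP=[box(-.085,.033,.046,0,.042),box(.033,.065,.044,.003,.039),box(.065,.085,.042,.011,.031),box(-.094,-.085,.022,.010,.032)]
CATCH=[box(0,.125,.088,0,.07),box(0,.125,.116,0,.003)]
def sil(p,parts,q,S=4):
    c,s=np.cos(q[2]),np.sin(q[2]); m=np.zeros((420*S,560*S),np.uint8)
    K=np.array(p["camera_matrix"]);R=np.array(p["R"]);t=np.array(p["t"])
    for P in parts:
        W=np.c_[q[0]+c*P[:,0]-s*P[:,1],q[1]+s*P[:,0]+c*P[:,1],P[:,2]]
        v=(K@(R@W.T+t[:,None])).T; uv=v[:,:2]/v[:,2:]
        cv2.fillConvexPoly(m,cv2.convexHull(((uv+.5)*S-.5).round().astype(np.int32)),1)
    return cv2.resize(m.astype(np.float32),(560,420),interpolation=cv2.INTER_AREA)
def fit(views,parts,q0):
    def cost(q):
        tot=0
        for p,m in views:
            a=sil(p,parts,q); tot+=np.abs(a-m).sum()/m.sum()
        return tot
    sx=np.array([q0+np.array(d) for d in ([0,0,0],[.012,0,0],[0,.012,0],[0,0,.12])])
    o=minimize(cost,q0,method="Nelder-Mead",options=dict(initial_simplex=sx,xatol=1e-4,fatol=1e-4,maxiter=150))
    return o.x,o.fun
E
python3 - <<'E'
from fit import *
import pickle
ps={n:imaging.snapshot(n) for n in("scene","top")}
M={}
for n,p in ps.items():
    for t in("clipper_center","catcher"):
        o=imaging.trace(p,t)[0]; M[n,t]=np.array(o["pixels"],np.float32); print(n,t,o["score"],o["rect"],M[n,t].sum())
pickle.dump((ps,M),open("a.pkl","wb"))
for t,parts,q0 in(("clipper_center",CLIP,[.512,-.179,.64]),("catcher",CATCH,[.602,.171,0])):
    for ns in(("scene",),("top",),("scene","top")):
        q,f=fit([(ps[n],M[n,t]) for n in ns],parts,np.array(q0)); print(t,ns,np.round(q,4),np.degrees(q[2]),f)
    for n in ps:
        s=sil(ps[n],parts,q); im=ps[n]["image"].copy()
        cs,_=cv2.findContours((s>.5).astype(np.uint8),0,1); cm,_=cv2.findContours(M[n,t].astype(np.uint8),0,1)
        im=cv2.resize(im,None,fx=6,fy=6)
        cv2.drawContours(im,[c*6+3 for c in cs],-1,(0,0,255),1);cv2.drawContours(im,[c*6+3 for c in cm],-1,(0,255,0),1)
        x,y=cm[0][:,0].min(0)-8; cv2.imwrite(f"pics/f_{n}_{t}.png",im[y*6:y*6+390,x*6:x*6+390])
A=np.vstack([np.hstack([cv2.imread(f"pics/f_{n}_{t}.png") for n in ps]) for t in("clipper_center","catcher")])
cv2.imwrite("pics/f.png",cv2.resize(A,(600,600)))
E
```

```text
scene clipper_center 0.66 [267.4, 172.7, 287.3, 223.2] 669.0
scene catcher 0.71 [284.4, 268.8, 334.8, 320.4] 1814.0
top clipper_center 0.79 [277.1, 188.9, 328.2, 240.1] 971.0
top catcher 0.92 [167.2, 140.1, 207.8, 188.2] 1711.0
clipper_center ('scene',) [ 0.5226 -0.1847  0.7262] 41.60622406100026 0.08053064346313477
clipper_center ('top',) [ 0.5186 -0.1825  0.7066] 40.48290382384738 0.06571833044290543
clipper_center ('scene', 'top') [ 0.5198 -0.1837  0.7082] 40.575290536477176 0.2126154899597168
catcher ('scene',) [ 0.6054  0.1632 -0.0737] -4.21992437202234 0.05209481716156006
catcher ('top',) [ 0.6042  0.1666 -0.0861] -4.931201634730692 0.04587960243225098
catcher ('scene', 'top') [ 0.6046  0.1655 -0.0861] -4.935648847849098 0.11533912271261215
```

View pics/f.png

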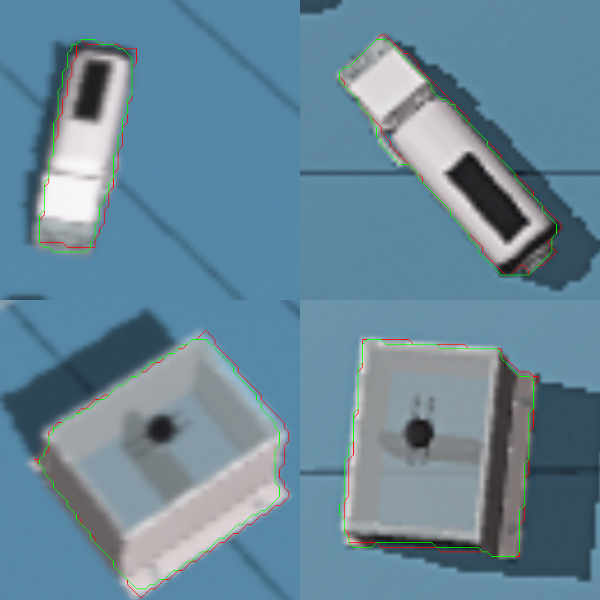

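```bash
cat > g.py <<'E'
import sys; from h import *
from scipy.spatial.transform import Rotation as Ro
s=telemetry.get_state(); R=Ro.from_quat(s["eef_rot"]).as_matrix()
def go(x,y,z,a):  # a = world angle (deg) of tool x axis
    d=R.T@(np.array([x,y,z])-s["tool_pos"]); a0=np.degrees(np.arctan2(R[1,0],R[0,0]))
    return np.round(d,4).tolist(), round(-((a-a0+180)%360-180),2)
print("t",round(s["clock"],2),"pos",np.round(s["tool_pos"],4),"xang",round(float(np.degrees(np.arctan2(R[1,0],R[0,0]))),2),"F",np.round(s["contact_force"],1),"open",round(s["opening"],3),"q",np.round(s["q"],2))
v=list(map(float,sys.argv[1:]))
for i in range(0,len(v),4): print(v[i:i+4],go(*v[i:i+4]))
E
python3 g.py .45 .25 .2 97.1 .4934 -.2063 .2 40.6
```

```text
t 1.6 pos [0.2433 0.5758 0.2387] xang 157.09 F [-0.5 -0.1  0.3] open 1.0 q [-1.14  0.69 -0.19  1.57  0.16  0.9  -0.22]
[0.45, 0.25, 0.2, 97.1] ([-0.3172, -0.2196, 0.0387], np.float64(59.99))
[0.4934, -0.2063, 0.2, 40.6] ([-0.5348, -0.623, 0.0387], np.float64(116.49))
```

```bash
python3 -m creep '[[0,-0.045,-0.031,0.005,8],[0,-0.09,-0.062,0.01,17],[0,-0.135,-0.094,0.016,26],[0,-0.18,-0.125,0.022,35],[0,-0.225,-0.156,0.027,44],[0,-0.27,-0.188,0.033,52],[0,-0.317,-0.22,0.039,60],[0,-0.345,-0.27,0.039,68],[0,-0.373,-0.32,0.039,76],[0,-0.4,-0.37,0.039,84]]' 30; python3 g.py .4934 -.2063 .1 40.6
```

```text
clock: 2.85
tool_pos: [0.4682, 0.0776, 0.1999]
eef_rot: [0.805, 0.594, 0.001, 0.0]
contact_force: [0.7, -1.0, 0.3]
opening: 1.001
t 2.85 pos [0.4682 0.0776 0.1999] xang 72.85 F [ 0.7 -1.   0.3] open 1.001 q [-0.34  0.56  0.13  2.06 -0.14  0.52 -0.42]
[0.4934, -0.2063, 0.1, 40.6] ([-0.2639, 0.1077, 0.0998], np.float64(32.25))
```

```bash
python3 -m creep '[[0,-0.044,0.018,0,6],[0,-0.088,0.036,0,12],[0,-0.132,0.054,0.01,18],[0,-0.176,0.072,0.04,24],[0,-0.22,0.09,0.07,29],[0,-0.264,0.108,0.1,32.2],[0,-0.264,0.108,0.1,32.2],[0,-0.264,0.108,0.1,32.2]]'; cat > look.py <<'E'
import sys; from fit import *
import pickle
tag=sys.argv[1]; names=sys.argv[2].split(","); q0=np.array(list(map(float,sys.argv[3:6])))
for n in names:
    p=imaging.snapshot(n); o=imaging.trace(p,"clipper_center"); im=cv2.resize(p["image"],None,fx=4,fy=4,interpolation=cv2.INTER_CUBIC)
    if o:
        m=np.array(o[0]["pixels"],np.float32); q,f=fit([(p,m)],CLIP,q0); print(n,round(o[0]["score"],2),np.round(q[:2],4),round(np.degrees(q[2]),2),round(f,3))
    c=proj(p,[q0[0],q0[1],.02]); x=int(np.clip(c[0]*4-350,0,2240-700));y=int(np.clip(c[1]*4-290,0,1680-580))
    cv2.imwrite(f"pics/{tag}_{n}.png",im[y:y+580,x:x+700])
E
python3 look.py b top,scene .52 -.1835 .708; python3 g.py .4934 -.2063 .012 40.6
```

```text
clock: 3.85
tool_pos: [0.4944, -0.2039, 0.0998]
eef_rot: [0.937, 0.35, 0.0, -0.001]
contact_force: [-0.5, 1.1, -0.4]
opening: 0.998
top 0.87 [ 0.5304 -0.1719] 39.65 3.143
scene 0.73 [ 0.522  -0.1815] 41.95 0.116
t 4.05 pos [ 0.495  -0.2032  0.1005] xang 41.05 F [0.8 1.  0. ] open 0.999 q [ 0.22  0.8   0.14  1.96 -0.27  0.4  -0.29]
[0.4934, -0.2063, 0.012, 40.6] ([-0.0034, 0.0013, 0.0885], np.float64(0.45))
```

```bash
python3 - <<'E'
import cv2,numpy as np
A=np.hstack([cv2.resize(cv2.imread(f"pics/b_{n}.png"),(400,331)) for n in("top","scene")]);cv2.imwrite("pics/b.png",A)
E
```

```text
(no output)
```

View pics/b.png

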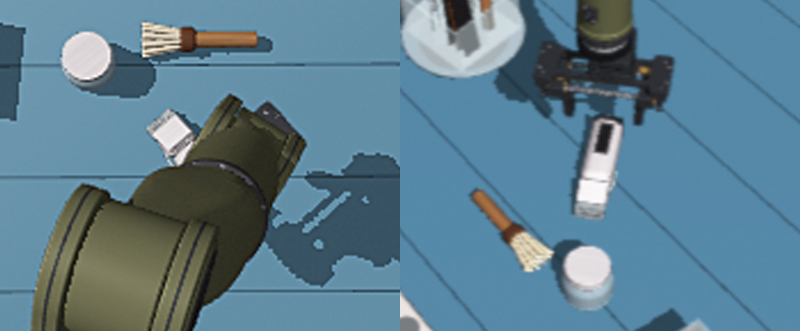

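```bash
python3 -m creep '[[0,-0.003,0.001,0.03,0],[0,-0.003,0.001,0.06,0],[0,-0.003,0.001,0.08,0],[0,-0.003,0.001,0.0885,0],[0,-0.003,0.001,0.0885,0],[0,-0.003,0.001,0.0885,0]]'; python3 g.py .4934 -.2063 .012 40.6
```

```text
clock: 4.8
tool_pos: [0.4933, -0.2075, 0.0121]
eef_rot: [0.937, 0.35, 0.001, 0.0]
contact_force: [-0.7, -0.3, -0.2]
opening: 1.003
t 4.8 pos [ 0.4933 -0.2075  0.0121] xang 40.92 F [-0.7 -0.3 -0.2] open 1.003 q [ 0.27  0.95  0.08  1.98 -0.29  0.22 -0.26]
[0.4934, -0.2063, 0.012, 40.6] ([0.0009, -0.0008, 0.0001], np.float64(0.32))
```

Close on the flanks.

```bash
python3 -m creep '[[130,0,0,0,0],[130,0,0,0,0],[200,0,0,0,0],[200,0,0,0,0],[200,0,0,0,0],[200,0,0,0,0]]' 25; python3 look.py c scene .521 -.183 .715;  python3 g.py .4934 -.2063 .012 40.6
```

```text
clock: 5.55
tool_pos: [0.4926, -0.2074, 0.0112]
eef_rot: [0.937, 0.349, -0.0, -0.0]
contact_force: [-0.4, 0.2, 0.8]
opening: 0.522
scene 0.63 [ 0.5283 -0.1795] 43.55 0.244
t 5.65 pos [ 0.4926 -0.2074  0.0112] xang 40.89 F [ 0.  -0.1  0.2] open 0.518 q [ 0.27  0.96  0.08  1.98 -0.29  0.22 -0.26]
[0.4934, -0.2063, 0.012, 40.6] ([0.0014, -0.0003, -0.0008], np.float64(0.29))
```

View pics/c_scene.png

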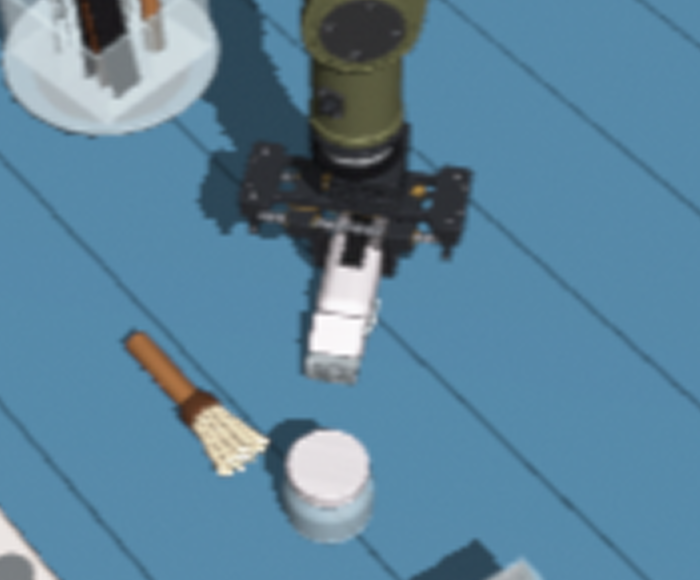

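```bash
python3 g.py .474 -.015 .0112 18 .455 .178 .0112 -4.8
```

```text
t 5.65 pos [ 0.4926 -0.2074  0.0112] xang 40.89 F [ 0.  -0.1  0.2] open 0.518 q [ 0.27  0.96  0.08  1.98 -0.29  0.22 -0.26]
[0.474, -0.015, 0.0112, 18.0] ([0.1119, -0.1576, 0.0], np.float64(22.89))
[0.455, 0.178, 0.0112, -4.8] ([0.2239, -0.316, 0.0001], np.float64(45.69))
```

```bash
python3 -m creep '[[200,0.005,-0.007,0,1],[200,0.015,-0.021,0,3],[200,0.03,-0.042,0,6],[200,0.045,-0.063,0,9],[200,0.06,-0.084,0,12],[200,0.075,-0.105,0,15],[200,0.09,-0.126,0,18],[200,0.103,-0.145,0,21],[200,0.11,-0.155,0,22.5],[200,0.112,-0.158,0,23]]'; python3 look.py d top,scene .507 -.003 .315;  python3 g.py .455 .178 .0112 -4.8
```

```text
clock: 6.9
tool_pos: [0.4735, -0.0135, 0.0112]
eef_rot: [0.988, 0.156, -0.0, -0.0]
contact_force: [-0.1, -0.7, -0.9]
opening: 0.522
top 0.58 [ 0.5109 -0.0034] 19.87 2.868
scene 0.6 [ 0.5168 -0.0023] 20.23 0.391
t 7.1 pos [ 0.4738 -0.0149  0.0112] xang 17.89 F [-0.1  1.7  0.2] open 0.521 q [-0.1   0.94  0.05  2.15 -0.67  0.07 -0.65]
[0.455, 0.178, 0.0112, -4.8] ([0.0414, -0.1893, 0.0], np.float64(22.69))
```

View pics/d_scene.png

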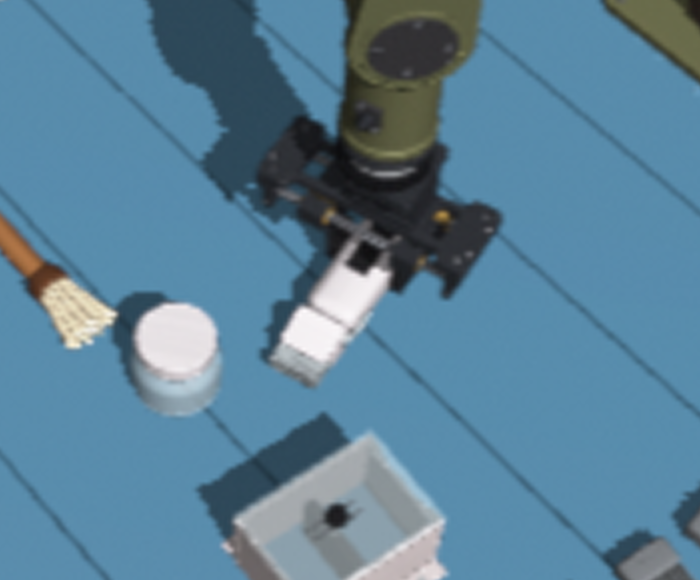

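```bash
python3 g.py .469 .08 .0112 4 .462 .1775 .0112 -4.8; python3 -m creep '[[200,0.004,-0.01,0,1.5],[200,0.009,-0.03,0,4],[200,0.014,-0.05,0,7],[200,0.02,-0.07,0,10],[200,0.025,-0.09,0,14]]';python3 g.py .462 .1775 .0112 -4.8 
```

```text
t 7.1 pos [ 0.4738 -0.0149  0.0112] xang 17.89 F [-0.1  1.7  0.2] open 0.521 q [-0.1   0.94  0.05  2.15 -0.67  0.07 -0.65]
[0.469, 0.08, 0.0112, 4.0] ([0.0246, -0.0918, 0.0], np.float64(13.89))
[0.462, 0.1775, 0.0112, -4.8] ([0.0479, -0.1867, 0.0], np.float64(22.69))
clock: 7.72
tool_pos: [0.4703, 0.0791, 0.0112]
eef_rot: [0.999, 0.032, 0.0, 0.0]
contact_force: [0.4, -0.6, -0.6]
opening: 0.521
t 7.72 pos [0.4703 0.0791 0.0112] xang 3.67 F [ 0.4 -0.6 -0.6] open 0.521 q [-0.31  0.94  0.08  2.15 -0.89  0.09 -0.88]
[0.462, 0.1775, 0.0112, -4.8] ([-0.002, -0.0987, -0.0], np.float64(8.47))
```

```bash
python3 -m creep '[[200,0,-0.015,0,1.5],[200,0,-0.03,0,3],[200,0,-0.045,0,4.5]]';python3 g.py .462 .1775 .0112 -4.8 
```

```text
clock: 8.1
tool_pos: [0.4671, 0.1238, 0.0112]
eef_rot: [1.0, -0.007, 0.0, 0.0]
contact_force: [-1.3, -0.6, 0.5]
opening: 0.517
t 8.1 pos [0.4671 0.1238 0.0112] xang -0.75 F [-1.3 -0.6  0.5] open 0.517 q [-0.43  0.94  0.12  2.13 -0.93  0.12 -1.01]
[0.462, 0.1775, 0.0112, -4.8] ([-0.0058, -0.0536, -0.0], np.float64(4.05))
```

```bash
python3 -m creep '[[200,-0.002,-0.018,0,1.3],[200,-0.004,-0.036,0,2.7],[200,-0.0055,-0.048,0,3.7],[200,-0.006,-0.0535,0,4.05],[200,-0.006,-0.0535,0,4.05]]';python3 look.py e scene .497 .175 -.084; python3 g.py .462 .1775 .0112 -4.8 
```

```text
clock: 8.72
tool_pos: [0.4614, 0.1778, 0.0112]
eef_rot: [0.999, -0.04, -0.0, -0.0]
contact_force: [-0.5, 1.4, -0.9]
opening: 0.52
scene 0.81 [0.5008 0.1717] -3.28 0.703
t 8.82 pos [0.4615 0.1771 0.0112] xang -4.66 F [-0.1  0.2  0.1] open 0.525 q [-0.56  0.95  0.17  2.1  -0.95  0.17 -1.17]
[0.462, 0.1775, 0.0112, -4.8] ([0.0005, -0.0004, -0.0], np.float64(0.14))
```

View pics/e_scene.png

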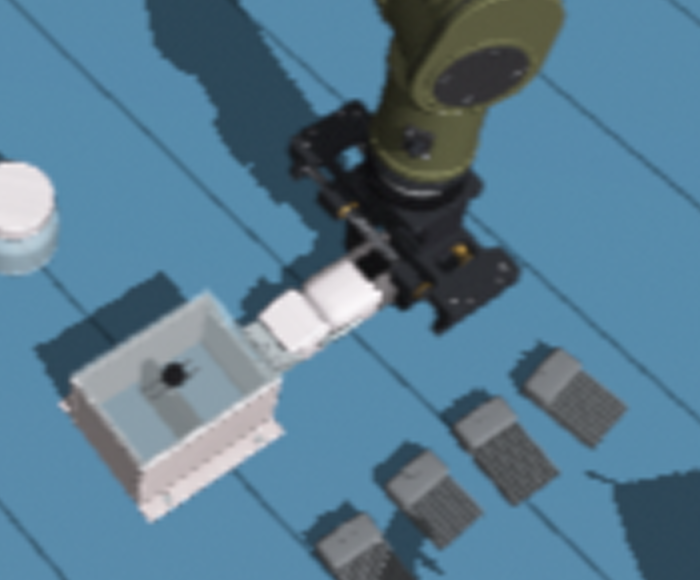

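```bash
python3 -m creep '[[200,0.006,0,0,0],[200,0.013,0,0,0],[200,0.02,0,0,0],[200,0.027,0,0,0],[200,0.034,0,0,0],[200,0.041,0,0,0],[200,0.048,0,0,0],[200,0.054,0,0,0],[200,0.06,0,0,0],[200,0.06,0,0,0]]';python3 look.py f scene .557 .17 -.084; python3 g.py
```

```text
clock: 10.07
tool_pos: [0.5229, 0.172, 0.0113]
eef_rot: [0.999, -0.041, 0.001, 0.0]
contact_force: [-0.0, 0.3, -0.9]
opening: 0.525
scene 0.53 [0.5152 0.1414] 32.18 1.859
t 10.18 pos [0.5226 0.172  0.0112] xang -4.68 F [ 0.3  0.9 -1.7] open 0.524 q [-0.59  0.99  0.32  1.94 -0.88  0.35 -1.22]
```

View pics/f_scene.png

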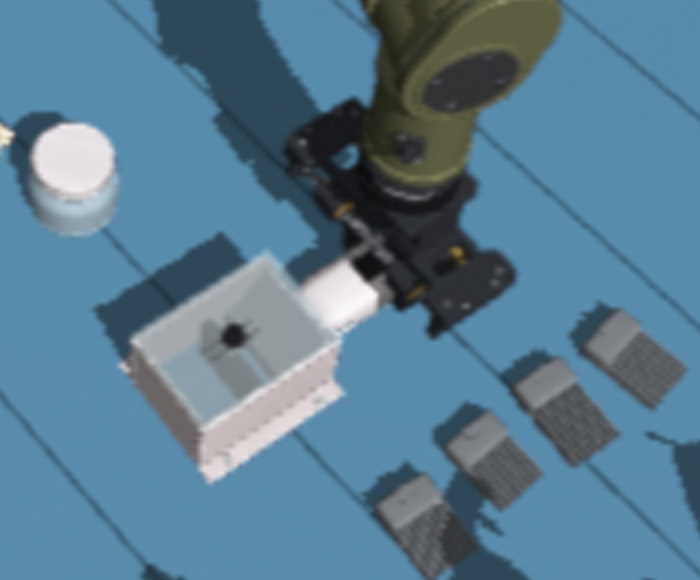

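```bash
python3 -m creep '[[200,0.003,0,0,0],[200,0.006,0,0,0],[200,0.009,0,0,0],[200,0.009,0,0,0]]'; python3 -m creep '[[200,0.0015,0,0,0],[200,0.003,0,0,0],[200,0.003,0,0,0]]';python3 -m creep '[[200,0.0015,0,0,0],[200,0.003,0,0,0],[200,0.003,0,0,0]]'
```

```text
clock: 10.68
tool_pos: [0.5311, 0.1714, 0.0112]
eef_rot: [0.999, -0.041, 0.001, 0.0]
contact_force: [-0.7, 0.3, 0.4]
opening: 0.523
clock: 11.05
tool_pos: [0.5331, 0.1713, 0.0112]
eef_rot: [0.999, -0.041, -0.0, -0.0]
contact_force: [-2.4, -0.0, 3.5]
opening: 0.517
clock: 11.42
tool_pos: [0.5367, 0.171, 0.0112]
eef_rot: [0.999, -0.041, 0.0, -0.0]
contact_force: [-2.8, -0.0, 2.8]
opening: 0.518
```

```bash
python3 -m creep '[[200,0.0015,0,0,0],[200,0.003,0,0,0],[200,0.003,0,0,0]]'; python3 -m creep '[[200,0.0015,0,0,0],[200,0.003,0,0,0],[200,0.003,0,0,0]]'
```

```text
clock: 11.8
tool_pos: [0.5397, 0.1707, 0.0112]
eef_rot: [0.999, -0.041, 0.0, 0.0]
contact_force: [-3.2, 0.5, 2.6]
opening: 0.52
clock: 12.18
tool_pos: [0.5424, 0.1704, 0.0112]
eef_rot: [0.999, -0.041, 0.0, -0.0]
contact_force: [-4.6, 0.7, 3.1]
opening: 0.518
```

```bash
python3 -m creep '[[200,0.0015,0,0,0],[200,0.003,0,0,0],[200,0.003,0,0,0]]'; python3 -m creep '[[200,0.0015,0,0,0],[200,0.002,0,0,0],[200,0.002,0,0,0]]'
```

```text
clock: 12.55
tool_pos: [0.5423, 0.1705, 0.0112]
eef_rot: [0.999, -0.041, -0.003, -0.0]
contact_force: [-9.4, 0.7, 9.1]
opening: 0.515
clock: 12.92
tool_pos: [0.5424, 0.1705, 0.0112]
eef_rot: [0.999, -0.041, -0.005, -0.001]
contact_force: [-12.8, 1.3, 12.1]
opening: 0.521
```

```bash
python3 -m creep '[[200,-0.002,0,0,0],[200,-0.0035,0,0,0],[200,-0.0035,0,0,0]]'; python3 -m creep '[[120,0,0,0,0],[60,0,0,0,0],[0,0,0,0,0],[0,0,0,0,0],[0,0,0,0,0]]'; python3 g.py
```

```text
clock: 13.3
tool_pos: [0.5424, 0.1705, 0.0112]
eef_rot: [0.999, -0.041, -0.001, -0.0]
contact_force: [-5.8, 0.7, 6.2]
opening: 0.518
clock: 13.92
tool_pos: [0.5439, 0.1703, 0.0112]
eef_rot: [0.999, -0.041, 0.0, 0.0]
contact_force: [-0.1, 0.1, 0.2]
opening: 0.961
t 13.93 pos [0.5439 0.1703 0.0112] xang -4.66 F [-0.1  0.1  0.2] open 0.961 q [-0.59  1.01  0.36  1.88 -0.85  0.41 -1.24]
```

```bash
python3 -m creep '[[0,0,0,-0.02,0],[0,0,0,-0.045,0],[0,0,0,-0.07,0],[0,0,0,-0.08,0],[255,-0.03,0,-0.08,0],[255,-0.06,0,-0.08,0],[255,-0.088,0,-0.08,0],[255,-0.088,0,-0.08,0],[255,-0.088,0,-0.08,0]]' 20; python3 look.py g2 scene,top .577 .168 -.083; python3 g.py
```

```text
clock: 15.05
tool_pos: [0.4574, 0.1775, 0.0911]
eef_rot: [0.999, -0.041, 0.001, 0.0]
contact_force: [1.2, -0.2, 1.2]
opening: 0.451
scene 0.91 [0.5452 0.1699] 5.99 1.08
top 0.56 [0.5788 0.168 ] -2.37 0.669
t 15.25 pos [0.4571 0.1774 0.0911] xang -4.68 F [-0.4  0.1  0.3] open 0.278 q [-0.7   0.82  0.39  2.1  -0.86  0.38 -1.26]
```

View pics/g2_scene.png

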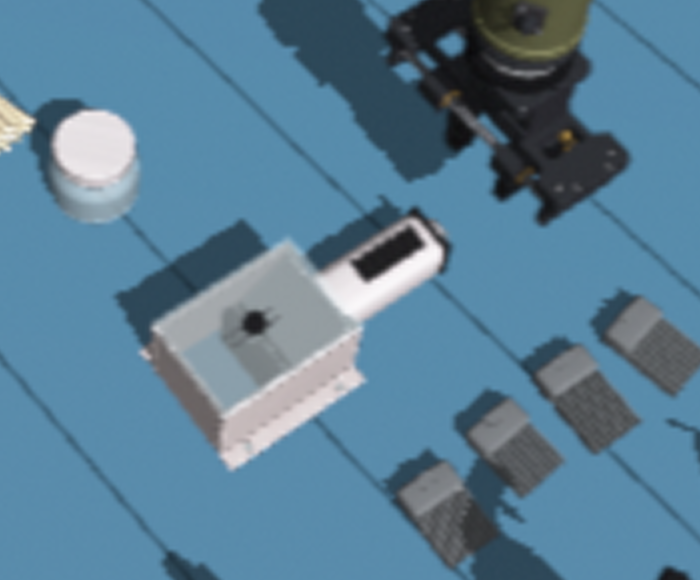

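View pics/g2_top.png

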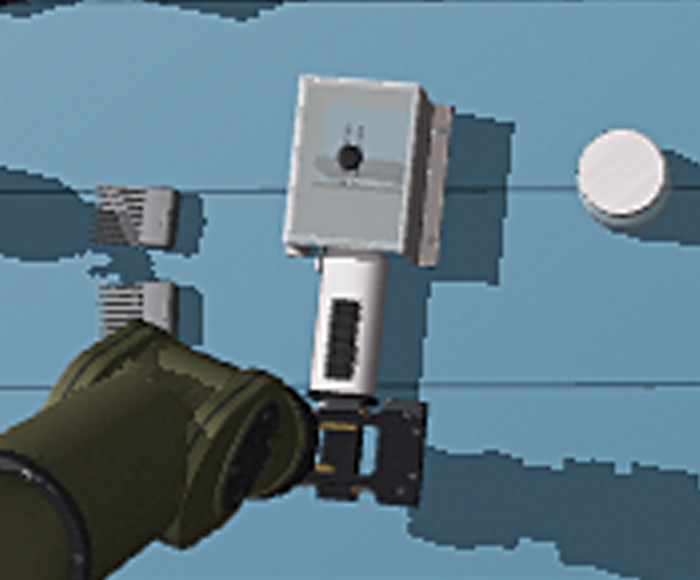

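```bash
python3 -m creep '[[255,0,0,0.02,0],[255,0,0,0.04,0],[255,0,0,0.06,0],[255,0,0,0.075,0],[255,0,0,0.083,0],[255,0,0,0.083,0],[255,0,0,0.083,0]]'; python3 - <<'E'
from h import *
for n in("scene",):
    p=imaging.snapshot(n)
    for o in imaging.place_of(p,"button_face")[:2]: print(n,round(o["score"],2),o["location"],np.round(ray(p,*o["location"],.021),4))
    print(proj(p,[.4836,.1753,.021]))
    im=cv2.resize(p["image"],None,fx=6,fy=6,interpolation=cv2.INTER_CUBIC); c=proj(p,[.4836,.1753,.021])*6
    x,y=c.astype(int); cv2.imwrite("pics/h.png",im[y-240:y+240,x-320:x+320])
E
python3 g.py
```

```text
clock: 16.12
tool_pos: [0.4564, 0.1775, 0.0086]
eef_rot: [0.999, -0.041, 0.0, -0.0]
contact_force: [-0.7, -0.1, 0.9]
opening: 0.006
[358.41114246 262.36639892]
t 16.23 pos [0.4564 0.1777 0.0087] xang -4.64 F [-0.5  0.2 -0.2] open 0.003 q [-0.55  0.95  0.13  2.11 -0.94  0.14 -1.19]
```

View pics/h.png

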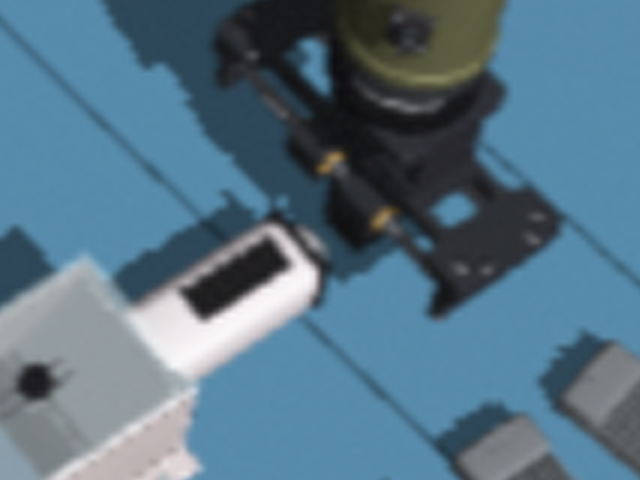

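```bash
python3 -m creep '[[255,0.005,0,0,0],[255,0.01,0,0,0],[255,0.013,0,0,0],[255,0.015,0,0,0],[255,0.015,0,0,0]]';  python3 -m creep '[[255,0.001,0,0,0],[255,0.002,0,0,0],[255,0.002,0,0,0]]'
```

```text
clock: 16.85
tool_pos: [0.471, 0.1763, 0.0082]
eef_rot: [0.999, -0.041, -0.0, 0.0]
contact_force: [0.0, 0.2, -1.2]
opening: 0.004
clock: 17.23
tool_pos: [0.4731, 0.1761, 0.0082]
eef_rot: [0.999, -0.041, 0.0, -0.0]
contact_force: [-0.0, 0.5, 0.0]
opening: 0.004
```

```bash
python3 -m creep '[[255,0.001,0,0,0],[255,0.002,0,0,0],[255,0.002,0,0,0]]';  python3 -m creep '[[255,0.001,0,0,0],[255,0.002,0,0,0],[255,0.002,0,0,0]]'
```

```text
clock: 17.6
tool_pos: [0.4751, 0.176, 0.0082]
eef_rot: [0.999, -0.041, 0.0, -0.0]
contact_force: [0.1, 0.2, 0.3]
opening: 0.003
clock: 17.98
tool_pos: [0.4765, 0.1758, 0.0082]
eef_rot: [0.999, -0.041, -0.0, -0.0]
contact_force: [-1.1, -0.4, 0.6]
opening: 0.009
```

```bash
python3 -m creep '[[255,0.001,0,0,0],[255,0.002,0,0,0],[255,0.002,0,0,0]]';  python3 -m creep '[[255,0.001,0,0,0],[255,0.002,0,0,0],[255,0.002,0,0,0]]'; python3 -m creep '[[255,0.001,0,0,0],[255,0.002,0,0,0],[255,0.002,0,0,0]]'
```

```text
clock: 18.35
tool_pos: [0.4784, 0.1757, 0.0081]
eef_rot: [0.999, -0.041, -0.001, -0.0]
contact_force: [-3.9, 1.1, 1.9]
opening: 0.005
clock: 18.73
tool_pos: [0.4808, 0.1755, 0.0082]
eef_rot: [0.999, -0.041, -0.0, -0.0]
contact_force: [-2.5, 1.4, 1.4]
opening: 0.008
clock: 19.1
tool_pos: [0.4826, 0.1753, 0.0081]
eef_rot: [0.999, -0.041, -0.0, -0.0]
contact_force: [-4.3, 0.3, 2.0]
opening: 0.004
```

```bash
python3 -m creep '[[255,0.001,0,0,0],[255,0.002,0,0,0],[255,0.002,0,0,0]]';  python3 -m creep '[[255,0.001,0,0,0],[255,0.002,0,0,0],[255,0.002,0,0,0]]'
```

```text
clock: 19.48
tool_pos: [0.4826, 0.1754, 0.0082]
eef_rot: [0.999, -0.04, -0.002, -0.0]
contact_force: [-8.4, -0.2, 5.0]
opening: 0.0
clock: 19.85
tool_pos: [0.4826, 0.1753, 0.0081]
eef_rot: [0.999, -0.04, -0.004, -0.0]
contact_force: [-10.9, 0.3, 8.5]
opening: 0.007
```

```bash
python3 -m creep '[[255,0,0,0,0],[255,0,0,0,0],[255,0,0,0,0],[255,0,0,0,0],[255,0,0,0,0],[255,0,0,0,0],[255,0,0,0,0],[255,0,0,0,0],[255,0,0,0,0],[255,0,0,0,0]]';  python3 -m creep '[[255,0,0,0,0],[255,0,0,0,0],[255,0,0,0,0],[255,0,0,0,0]]'; python3 look.py i scene .577 .168 -.083
```

```text
clock: 21.1
tool_pos: [0.4826, 0.1753, 0.0081]
eef_rot: [0.999, -0.04, -0.004, -0.0]
contact_force: [-10.7, 0.4, 7.5]
opening: 0.008
clock: 21.6
tool_pos: [0.4826, 0.1753, 0.0081]
eef_rot: [0.999, -0.04, -0.004, -0.0]
contact_force: [-11.2, 0.0, 7.3]
opening: 0.004
scene 0.57 [0.5568 0.1703] 1.27 1.062
```

View pics/i_scene.png

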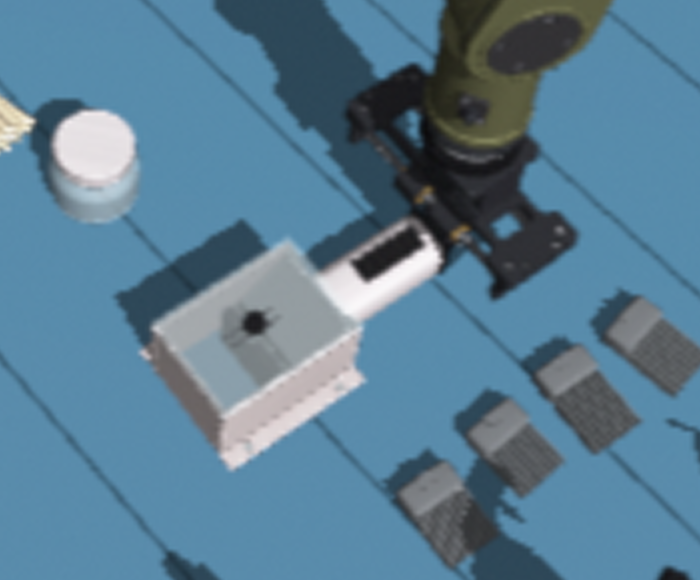

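```bash
python3 -m creep '[[255,-0.004,0,0,0],[255,-0.009,0,0,0],[255,-0.015,0,0,0],[255,-0.022,0,0,0],[255,-0.028,0,0,0],[255,-0.028,0,-0.03,0],[255,-0.028,0,-0.07,0],[255,-0.028,0,-0.12,0],[255,-0.028,0,-0.15,0],[255,-0.028,0,-0.15,0]]'; python3 look.py j scene,top .577 .168 -.083; python3 g.py
```

```text
clock: 22.95
tool_pos: [0.4605, 0.1778, 0.16]
eef_rot: [0.999, -0.04, 0.002, -0.001]
contact_force: [-0.2, 0.8, -1.0]
opening: 0.003
scene 0.69 [0.5622 0.1688] -1.34 0.864
top 0.58 [0.5821 0.1665] -2.27 0.781
t 23.15 pos [0.4583 0.1772 0.1572] xang -4.65 F [ 0.9 -0.2 -0.4] open 0.008 q [-0.79  0.73  0.55  2.06 -0.72  0.55 -1.37]
```

View pics/j_scene.png

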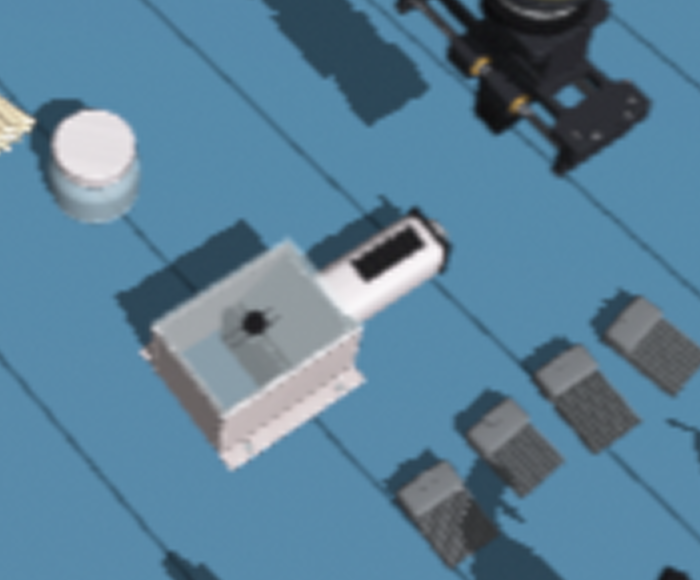

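View pics/j_top.png

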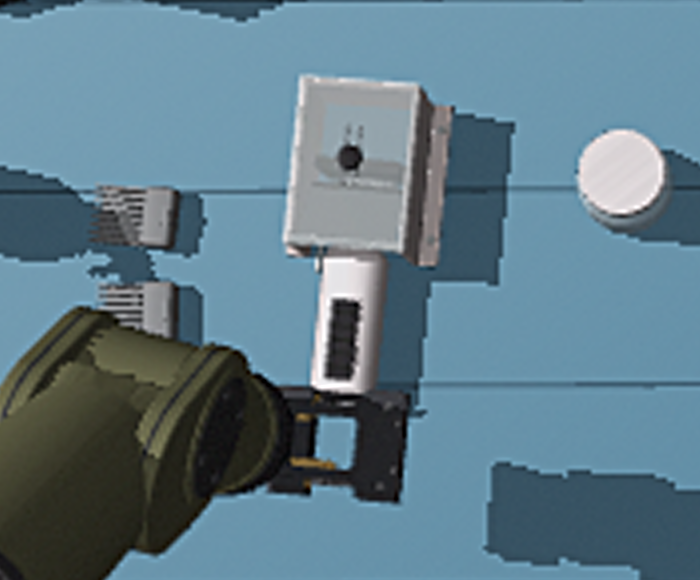

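```bash
python3 - <<'E'
from h import *
p=imaging.snapshot("scene");a=cv2.imread("pics/a_scene.png")
d=cv2.absdiff(a,p["image"]).max(2)
for n,(x0,y0,x1,y1) in dict(jar=(258,230,284,262),brush=(218,205,257,245),org=(188,100,246,158),combs=(345,275,425,350)).items(): print(n,(d[y0:y1,x0:x1]>25).sum(),(d[y0:y1,x0:x1]>25).mean().round(3))
print(telemetry.get_state()["clock"])
r.finish_job()
E
```

```text
jar 0 0.0
brush 0 0.0
org 0 0.0
combs 33 0.006
23.2
the job is handed in; nothing more can be done
```

The clipper is in the hair catcher against the end stop, its run button was pressed and held, and the job was handed in at 23.2 s of the 53 s allowed.

- **Insertion:** I gripped the clipper by its flanks, slid it along the bench and pushed it nose first through the flap. It stopped dead with the nose about 58 mm in, at about 13 N, which is within the range given for the end stop. I eased off and let go.
- **Button:** I pressed it with the closed fingertips. It travelled about 6 mm at 3–4 N and then stopped firmly. I held it in at about 11 N, well under the 25 N limit, for about 1.9 s after it stopped.
- **Final state:** I backed the arm off and raised it clear. The clipper lies flat in the same place as before the press, with its blades behind the flap and the button out again.

**Last checks:** comparing the first and last scene pictures, the jar, neck duster and organiser had not changed at all. The comb area differed in 33 pixels (0.6 %), which I did not trace. The combs look unmoved in the pictures, so I take it to be arm shadow.

**Disagreements:** the clipper silhouette fits with the catcher or the arm in the way were poor. I relied on the force and position readings and the pictures there instead. The button detector found nothing while the gripper blocked the view, so I worked out the button's position from where I had gripped the clipper.

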